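# Open the stone tumbling barrel

## Robot

A 6-joint arm with a two-finger parallel gripper is mounted at the origin on the work surface. World frame = base frame: x ahead of the robot, y to its left, z up, the work surface at z = 0. Lengths are in mm, angles in degrees, forces in N, time in s.
With the tool pointing down it reaches from about 425 to 950 mm from the base axis. Payload 3.5 kg.
Tool frame: the origin (TCP) lies at the very end of the fingers, on their centre line; the grasp point (between the pads) lies robot.tcp_to_grasp behind it (robot.tcp_to_grasp is the distance from the TCP to the grasp point, in mm); y points along the fingers, x is the direction in which the jaws open and shut, and the axes are right-handed (so a half turn about y gives the same grasp; the last joint's range is limited). The gripper opens to 85 mm and grips with 20 to 120 N. Pads are 22 mm wide; open, the fingers measure 114 mm over their backs; the gripper's body (76 mm by 85 mm) begins 54 mm behind the grasp point. The pads swing forward as they close: fully open they stand 13 mm farther back than shut.
Start: joints at [61.421, 16.404, 90.338, -0, 73.258, -8.594], TCP at [230.658, 634.352, 231.325] pointing down, gripper open.
Joint ranges: [-158.93, 158.93], [-51.34, 127.21], [12.03, 142.37], [-87.48, 267.48], [13.55, 161.25], [-162.69, 162.69]. Speed limits (degrees/s): [159.86, 159.86, 180, 180, 180, 180].

## Interface

Orientations are given as a 3x3 rotation matrix whose columns are the frame's x, y, z axes.
In Python, from plant import state, imaging, robot, models gives the robot as it stands.
- The arm moves only by the shell command python3 -m crank 'ROWS' [OPENING]. ROWS is JSON, a list of rows, each a list of 2 entries, a list of its own where there are three numbers: the shift along the tool's x, y, z as a fraction of full scale, then the turn, a rotation vector about the tool's x, y, z as a fraction of full scale. In form: [[[dx, dy, dz], [rx, ry, rz]], ...]. A call has 1 to 12 rows; each row is the pose to reach, as a shift and turn from the pose commanded when the call began, along the tool's axes at that moment; what a row does not reach only later rows make up. Full scale, the value 1, is 1000 mm for a shift and 45 degrees for a turn. A row lasts 1/12 s, in which the tool goes at most 41.7 mm and 7.16 degrees, less where a joint would pass 70% of its speed; a pose out of reach is approached as far as the arm can. A call with a number of a shift or a turn outside -1 to 1 is refused whole. A call with a gripper value outside its range is refused whole. OPENING is the opening, from 0 (shut) to 1 (fully open), set as the call begins (- or left out, the last holds). The fingers move at their own pace and stop on an object; the grip force is fixed at half the most. Time passes only in rows, so rows that repeat a pose let the fingers close. It gives the time, the measured TCP pose, the force and the opening at its end, in the units of the state.
- state(): the state, without advancing time (a new reading comes with each control period).
- imaging.capture(name): name is "scene" or "top" or "wrist"; returns a dict with "frame" (420x560x3 uint8, red, green, blue), "range_z" (420x560 float32, mm along the optical axis (not along the pixel's ray), 0 where there is no reading), "fx", "fy", "cx", "cy" (pixels), "dist_coeffs" ([k1, k2, p1, p2, k3] as OpenCV has them; the pictures are not rectified), "T" (4x4, takes a point from camera to world coordinates). Camera axes: x right, y up, looking along -z (the intrinsics and any distortion apply to the point x, -y, -z); pixel columns grow to the right and rows downward; lengths in mm; the calibration is good to about 2 mm. A picture is of the moment at which its call begins.
- robot.finish_job(): hands the job in, once; it reports no verdict.
Trained networks look in the newest picture that a camera, given by its name, has taken for a name from the list of things; names that differ only in an ending like _2 or _b are one class to them, and where a whole thing is asked for, a point or a joint stands for the part that bears it (a point fixed in the world has none). Each returns a list of dicts, best first, with "confidence" (0 to 1); they miss things now and then, are a little off and sometimes report something else, mostly with a low value. They report only what shows in the picture. A call takes as long as a camera call. They do not tell look-alikes from the thing itself.
- models.find_in(camera, query): "box" ([left, top, right, bottom] in pixels, round what is visible of it).
- models.regions_of(camera, query): "mask" (420x560 bool, what is visible of it) and "box" ([left, top, right, bottom] in pixels, round what is visible of it).
The state is a dict: "time": time; "qpos": joint angles; "joint_velocities": joint speeds; "joint_torque": joint torques, N m; "position": TCP position; "tcp_rot": TCP orientation; "contact_force": force on the tool from outside, world axes, zero at the start; "wrist_torque": the same for the moment, N m; "width": finger opening in mm.
Only numpy, scipy, OpenCV 4.12 (cv2) and the standard library are available. Lean on these libraries where they do the work, as an engineer would, in place of code of your own. Each camera call takes 0.05 s, during which the arm holds its last target.

## Task

Unscrew the grey cap of the tall green tumbling barrel (anticlockwise seen from above, regripping as often as needed) until its thread comes free, lift it away, and lower it into the steel tray so that it stands upright on its open rim, knob up; do not drop it, and let go only once it stands there. Leave the squat barrel's cap closed and do not disturb the stone ball, the stone block or the hammer.

Things in the scene. Friction and masses are not known exactly. Their poses are not given: they have to be found in the camera images.
- cap_grip (a point): Loose grey cap, screwed on the tall barrel's neck (about 180 g, 125 to 250): round ribbed grip 60 mm in diameter on a hollow skirt 62 mm in diameter, 67 mm tall in all, open below. This point is on its axis in the middle of the grip, 50 mm above its rim, 17 mm below its flat top (grip: 16 mm below to 17 mm above this point); z up along the axis. Can be gripped at any angle.
- neck_top (a point): Top centre of the tall barrel's threaded steel neck (hidden in the cap, 49 mm in diameter, 33 mm tall). Right-hand thread, lead 10 mm, 1.5 mm axial play: the cap turns easily, rises 10 mm per anticlockwise turn, stays put when let go, cannot be lifted until about 1.4 to 1.55 turns, then is free; to clear the neck, raise it over 33 mm (45 is plenty) above its first height.
- barrel_seat (a point): Centre of the flat shoulder of the tall green barrel, 100 mm above the bench; the cap's rim rests on it at the start. The barrel is fixed to the bench: 100 mm in diameter on a 112 mm square foot plate, with its neck above this point; z up.
- squat_cap (a joint): Turn of the squat barrel's cap in rad, 0 closed, growing anticlockwise seen from above: must stay closed.
- squat_grip (a point): Centre of the grip of the other, squat barrel's cap, which looks the same (60 mm in diameter, top 17 mm above this point). The squat barrel is fixed, 116 mm in diameter, 58 mm tall to its shoulder; its cap top is 126 mm above the bench. Leave it closed. The two barrels may stand either way round, left or right.
- tray: Open square sheet-steel tray, fixed to the bench, 160 mm by 160 mm outside, 22 mm high, wall 5 mm; its inner floor is 5 mm above its origin, which is the centre of its underside; x and y along its sides, z up. With the cap standing in it the cap's grip point is 55 mm above the tray's origin.
- stone_ball: Carved pale stone ball with a flat foot, 88 mm in diameter, 74 mm tall, loose; origin at the centre of its foot. Bystander.
- stone_block: Rough grey stone block 90 x 60 x 50 mm (x, y, z), loose; origin at the centre of its underside. Bystander.
- hammer: Hammer lying on the bench, loose, about 260 mm long, along its own x, handle to -x. Bystander.
Not all that is in view belongs to the job. What is shaped like the part that bears cap_grip but black or pink is not meant.

How it is judged:
By the outcome, as a careful person would: the job done as asked, in the order asked, and still so for the second after the job is handed in, with the robot touching nothing.
It also fails if it takes over 72 s, if anything falls off the work surface, if the arm or the gripper's body presses on something with over 40 N, if the wrist force passes 120 N, or if a joint passes its speed limit or range.

## Working session

There is one attempt and no reset: what is moved stays moved. The work goes in short steps, Python scripts to look and compute and a shell command to move; the robot and the scene stay as the last step left them, time stands still between calls to the robot, and variables do not carry over. Pictures are saved under pics/ and viewed, and the job is handed in when it is done.

```bash
ls; mkdir -p pics; cat > h.py <<'E'
import numpy as np, cv2
from plant import state, imaging, robot, models
def cap(n,fn=None):
    c=imaging.capture(n)
    if fn: cv2.imwrite('pics/'+fn,cv2.cvtColor(c['frame'],cv2.COLOR_RGB2BGR))
    return c
def world(c,us,vs,z=None):
    K=np.array([[c['fx'],0,c['cx']],[0,c['fy'],c['cy']],[0,0,1]])
    p=np.stack([us,vs],-1).astype(float).reshape(-1,1,2)
    n=cv2.undistortPoints(p,K,np.array(c['dist_coeffs'])).reshape(-1,2)
    if z is None: z=c['range_z'][np.asarray(vs).astype(int),np.asarray(us).astype(int)]
    P=np.stack([n[:,0]*z,-n[:,1]*z,-z*np.ones(len(n))],1)
    T=np.array(c['T']); return P@T[:3,:3].T+T[:3,3]
E
python3 - <<'E'
from h import *
print(robot.tcp_to_grasp); s=state(); print(s)
for n in ['scene','top','wrist']:
    c=cap(n,n+'1.png')
    for q in ['cap_grip','squat_grip','barrel_seat','tray','stone_ball','stone_block','hammer']:
        try: r=models.find_in(n,q)
        except Exception as e: print(q,e); continue
        print(n,q,[(np.round(x['box']).astype(int).tolist(),round(x['confidence'],2)) for x in r[:5]])
E
```

```text
pics
18.700000000000003
{'time': 0.0, 'qpos': array([ 6.14216717e+01,  1.64571034e+01,  9.04256661e+01,  1.24459409e-03,
        7.32591565e+01, -8.59335923e+00]), 'joint_velocities': array([-0.02963825,  0.00714264,  0.02418003, -0.01354123, -0.03075154,
        0.06255378]), 'joint_torque': array([-7.86893779e-04, -4.05970538e+01, -2.92633402e+01, -1.00158975e-04,
        5.59372726e-03, -4.83752046e-06]), 'position': array([230.32380261, 633.76415483, 229.87756048]), 'tcp_rot': array([[ 3.41778046e-01, -1.20320000e-03, -9.39779932e-01],
       [ 9.39777518e-01, -2.16532706e-03,  3.41779940e-01],
       [-2.44616054e-03, -9.99996932e-01,  3.90679058e-04]]), 'contact_force': array([ 0.41072707, -0.29895127,  0.2020999 ]), 'wrist_torque': array([ 0.01707233, -0.04044796, -0.00212278]), 'width': 85.5145587960573}
scene cap_grip [([375, 182, 412, 226], 0.75), ([427, 248, 466, 290], 0.72), ([408, 283, 448, 322], 0.7)]
scene squat_grip [([206, 134, 231, 168], 0.95)]
scene barrel_seat [([356, 208, 413, 271], 0.74)]
scene tray [([235, 184, 324, 256], 0.85)]
scene stone_ball [([329, 307, 376, 355], 0.9)]
scene stone_block [([133, 180, 170, 216], 0.91)]
scene hammer [([184, 256, 293, 340], 0.97)]
top cap_grip [([196, 250, 224, 275], 0.92), ([146, 254, 178, 276], 0.68), ([150, 218, 180, 242], 0.63)]
top squat_grip [([370, 228, 402, 253], 0.82)]
top barrel_seat [([189, 235, 241, 292], 0.79)]
top tray [([263, 205, 336, 272], 0.58)]
top stone_ball [([180, 163, 207, 196], 0.91), ([191, 238, 241, 289], 0.41)]
top stone_block [([192, 239, 242, 292], 0.65), ([378, 164, 409, 198], 0.62)]
top hammer [([237, 148, 330, 175], 0.87), ([188, 236, 242, 292], 0.31)]
wrist cap_grip []
wrist squat_grip []
wrist barrel_seat [([45, 413, 58, 420], 0.53)]
wrist tray []
wrist stone_ball []
wrist stone_block []
wrist hammer []
```

View pics/scene1.png

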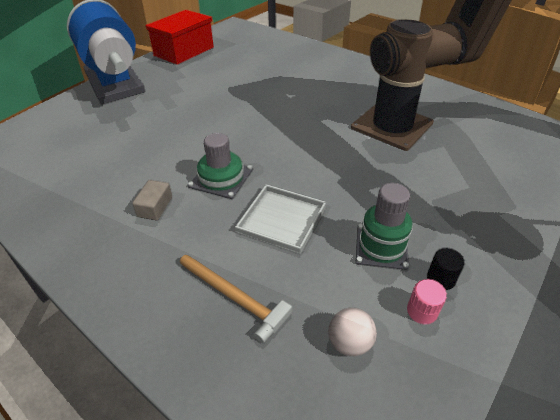

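View pics/top1.png

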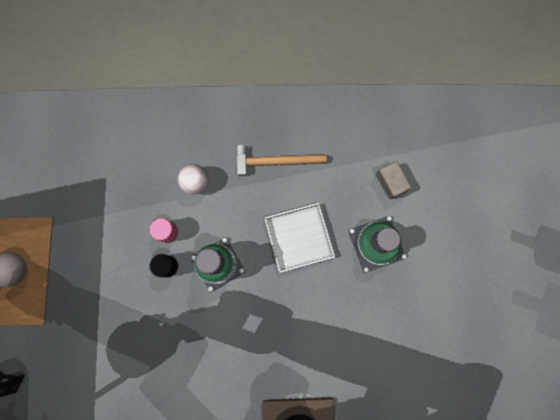

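View pics/wrist1.png

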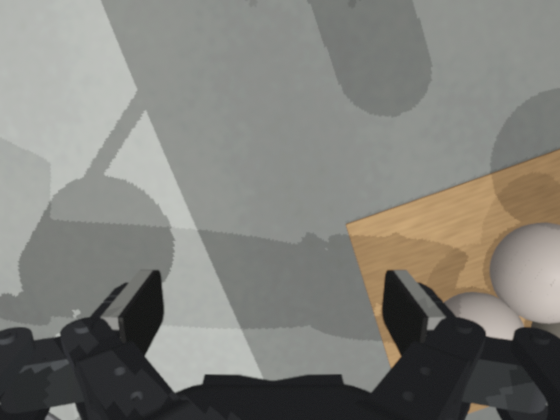

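Candidates for the cap: tall barrel's grey cap scene (393,204)/top (208,260); squat barrel's grey cap scene (218,150)/top (387,239); black (446,268)/(163,265); pink (428,302)/(163,230). I choose the grey one on the tall barrel at scene (393,204) and now check heights and a crop.

```bash
python3 - <<'E'
from h import *
for n in ['top','scene']:
    c=cap(n)
    vs,us=np.mgrid[0:420,0:560]; us=us.ravel();vs=vs.ravel()
    P=world(c,us,vs); ok=c['range_z'].ravel()>0
    col=c['frame'].reshape(-1,3).astype(int)
    for q in ['cap_grip','squat_grip','tray','stone_ball','stone_block','hammer']:
        for r in models.regions_of(n,q)[:3]:
            m=r['mask'].ravel()&ok
            Q=P[m]; zt=np.percentile(Q[:,2],97)
            t=Q[Q[:,2]>zt-5]
            (x,y),rad=cv2.minEnclosingCircle(t[:,:2].astype(np.float32))
            print(n,q,round(r['confidence'],2),'col',np.median(col[m],0),'ztop',round(zt,1),'mean',np.round(t.mean(0),1),'circ',round(x,1),round(y,1),round(rad,1), 'rect',np.round(np.array(cv2.minAreaRect(Q[:,:2].astype(np.float32))[0]),1),cv2.minAreaRect(Q[:,:2].astype(np.float32))[1:])
    if n=='scene':
        cv2.imwrite('pics/crop1.png',cv2.resize(c['frame'][170:330,330:490,::-1],None,fx=3.5,fy=3.5))
E
```

```text
top cap_grip 0.76 col [227. 154. 190.] ztop 69.1 mean [552.4 355.9  66.4] circ 552.9 357.5 30.5 rect [556.5 368. ] ((86.74090576171875, 63.412601470947266), 64.07891082763672)
top cap_grip 0.73 col [21. 21. 23.] ztop 69.0 mean [455.3 354.9  66.3] circ 455.7 354.3 30.0 rect [459.5 355.1] ((70.3465805053711, 62.11054229736328), 4.83005952835083)
top cap_grip 0.68 col [140. 132. 140.] ztop 168.7 mean [458.3 212.6 166. ] circ 457.6 212.4 29.0 rect [454.6 213.9] ((59.124874114990234, 64.96456146240234), 35.16856384277344)
top squat_grip 0.56 col [138. 131. 138.] ztop 126.6 mean [ 503.4 -235.3  124.2] circ 504.2 -235.3 29.9 rect [ 512.2 -244.4] ((61.83274841308594, 86.10403442382812), 34.85552978515625)
top tray 0.65 col [212. 216. 216.] ztop 21.9 mean [526.9 -12.8  20.6] circ 527.9 -13.3 108.1 rect [529.8 -15.1] ((166.24549865722656, 165.91806030273438), 13.9329195022583)
top stone_ball 0.6 col [191. 179. 177.] ztop 74.4 mean [694.9 277.5  71.9] circ 694.0 277.3 28.7 rect [704.9 280.5] ((104.93443298339844, 84.85713195800781), 19.929162979125977)
top stone_block 0.73 col [151. 141. 132.] 
[... 1933 characters left out ...]
lock 0.59 col [131. 122. 111.] ztop 51.5 mean [ 686.1 -285.4   49.2] circ 684.6 -286.6 46.7 rect [ 684.7 -286. ] ((86.71546173095703, 59.57427978515625), 26.207294464111328)
scene hammer 0.6 col [171. 134.  86.] ztop 26.4 mean [754.  68.  24.] circ 755.2 30.6 132.1 rect [760.   27.7] ((85.51753997802734, 262.361572265625), 2.158334493637085)
scene hammer 0.46 col [90. 85. 88.] ztop 125.6 mean [ 506.3 -233.   123.8] circ 504.6 -234.3 29.7 rect [ 436.1 -298.5] ((254.37820434570312, 60.89089584350586), 43.116050720214844)
scene hammer 0.17 col [191. 175. 168.] ztop 73.1 mean [695.4 279.3  71. ] circ 694.8 278.8 28.3 rect [679.5 279.5] ((89.73648834228516, 113.89678955078125), 81.87706756591797)
```

View pics/crop1.png

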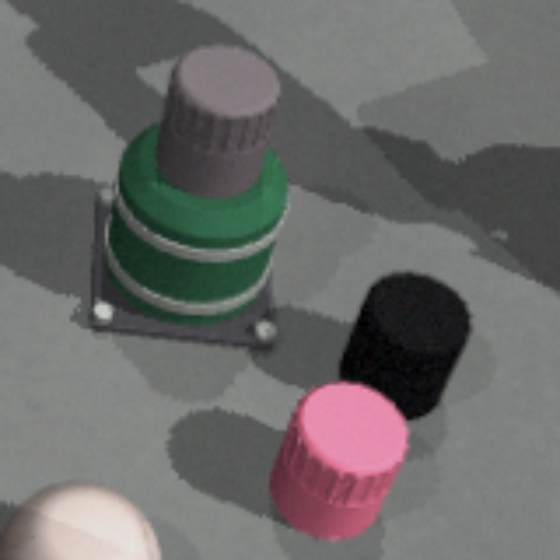

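The crop confirms it: grey ribbed cap on the tall barrel, crop (220,120), top at z≈168, axis ≈(458,212). The black and pink caps stand loose beside it. First I'll transit above it.

```bash
cat > d.py <<'E'
import sys
from h import *
s=state();R=s['tcp_rot'];p=s['position']
print('t',round(s['time'],2),'p',np.round(p,1),'q',np.round(s['qpos'],1),'F',np.round(s['contact_force'],1),'M',np.round(s['wrist_torque'],2),'w',round(s['width'],1))
if len(sys.argv)>3:
    print('tool shift',np.round(R.T@(np.array([float(a) for a in sys.argv[1:4]])-p)/1000,4), 'x',np.round(R[:,0],3),'y',np.round(R[:,1],4))
E
python3 d.py 458 212 230
python3 -m crank '[[[-0.026,0,-0.030],[0,0,0]],[[-0.053,0,-0.060],[0,0,0]],[[-0.080,0,-0.090],[0,0,0]],[[-0.106,0,-0.120],[0,0,0]],[[-0.133,0,-0.150],[0,0,0]],[[-0.159,0,-0.179],[0,0,0]],[[-0.186,0,-0.209],[0,0,0]],[[-0.212,0,-0.239],[0,0,0]],[[-0.239,0,-0.269],[0,0,0]],[[-0.266,0,-0.299],[0,0,0]],[[-0.292,0,-0.329],[0,0,0]],[[-0.3186,0,-0.3586],[0,0,0]]]' 1
python3 d.py 458 212 230
```

```text
t 1.9 p [230.7 634.3 231.3] q [61.4 16.4 90.3 -0.  73.3 -8.6] F [-0.5  0.3 -0.7] M [0.03 0.05 0.01] w 85.2
tool shift [-0.3192  0.0013 -0.358 ] x [ 0.342  0.94  -0.   ] y [ 0. -0. -1.]
time: 2.9
position: [459.4, 210.6, 231.8]
tcp_rot: [[0.342, 0.001, -0.94], [0.94, 0.0, 0.342], [0.001, -1.0, -0.001]]
contact_force: [0.4, 0.4, -0.3]
width: 85.3
t 2.9 p [459.4 210.6 231.8] q [ 13.1  -5.4 113.8   0.   71.5 -56.9] F [ 0.4  0.4 -0.3] M [ 0.02 -0.03 -0.03] w 85.3
tool shift [0.0008 0.0018 0.0018] x [0.342 0.94  0.001] y [ 1.1e-03  4.0e-04 -1.0e+00]
```

```bash

python3 -m crank '[[[0,0,0],[0,1,0]],[[0,0,0],[0,1,0]],[[0,0,0],[0,1,0]],[[0,0,0],[0,1,0]],[[0,0,0],[0,1,0]],[[0,0,0],[0,1,0]],[[0,0,0],[0,1,0]]]' 1 >/dev/null
python3 -m crank '[[[0,0,0],[0,1,0]],[[0,0,0],[0,1,0]],[[0,0,0],[0,1,0]],[[0,0,0],[0,1,0]],[[0,0,0],[0,1,0]],[[0,0,0],[0,1,0]],[[0,0,0],[0,1,0]]]' 1 >/dev/null
python3 -m crank '[[[0,0,0],[0,1,0]],[[0,0,0],[0,1,0]],[[0,0,0],[0,1,0]],[[0,0,0],[0,1,0]],[[0,0,0],[0,1,0]],[[0,0,0],[0,1,0]],[[0,0,0],[0,1,0]]]' 1 >/dev/null
python3 -m crank '[[[0,0,0],[0,1,0]],[[0,0,0],[0,1,0]],[[0,0,0],[0,1,0]],[[0,0,0],[0,1,0]],[[0,0,0],[0,1,0]],[[0,0,0],[0,1,0]],[[0,0,0],[0,1,0]]]' 1 >/dev/null
python3 -m crank '[[[0,0,0],[0,0.15,0]],[[0,0,0],[0,0.3,0]],[[0,0,0],[0,0.4,0]],[[0,0,0],[0,0.4,0]],[[0,0,0],[0,0.4,0]]]' 1
python3 d.py 458 212 127
python3 - <<'E'
from h import *
c=cap('wrist','w2.png'); print([(r['box'],r['confidence']) for r in models.find_in('wrist','cap_grip')])
vs,us=np.mgrid[0:420,0:560]; P=world(c,us.ravel(),vs.ravel()); m=(c['range_z'].ravel()>0)&(abs(P[:,2]-167)<6)&(np.hypot(P[:,0]-458,P[:,1]-212)<45)
t=P[m]; print(len(t),t.mean(0),cv2.minEnclosingCircle(t[:,:2].astype(np.float32)))
for _ in range(3): print(state()['position'])
E
python3 d.py 458 212 127
```

```text
time: 5.65
position: [458.8, 212.4, 231.5]
tcp_rot: [[-0.614, 0.0, 0.79], [-0.79, 0.0, -0.614], [-0.0, -1.0, 0.0]]
contact_force: [0.9, 0.3, 0.1]
width: 85.1
t 5.65 p [458.8 212.4 231.5] q [ 13.3  -5.3 113.8  -0.   71.5 141.2] F [0.9 0.3 0.1] M [ 0.05 -0.05  0.05] w 85.1
tool shift [ 0.0008  0.1045 -0.0004] x [-0.614 -0.79  -0.   ] y [ 2.e-04  0.e+00 -1.e+00]
[([126.2, 237.2, 201.2, 316.8], 0.87), ([224.1, 163.4, 328.9, 279.4], 0.65), ([48.2, 168.5, 138.4, 243.9], 0.65)]
7646 [457.50604005 210.90493086 165.88865616] ((455.8081359863281, 212.1905975341797), 31.090274810791016)
[458.76646544 212.34862359 231.37199747]
[458.76646544 212.34862359 231.37199747]
[458.76646544 212.34862359 231.37199747]
t 5.75 p [458.8 212.3 231.4] q [ 13.3  -5.3 113.8  -0.   71.5 141.2] F [-0.1  0.6 -0.3] M [-0.04 -0.01  0.  ] w 85.0
tool shift [ 0.0008  0.1044 -0.0004] x [-0.614 -0.789 -0.   ] y [ 1.e-04 -0.e+00 -1.e+00]
```

View pics/w2.png

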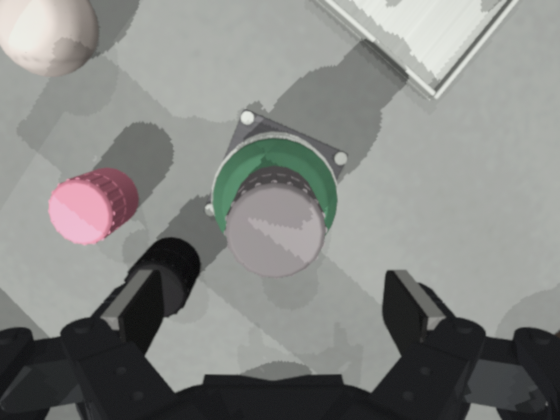

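The wrist view shows the grey cap at (275,220), centred between the fingers at columns 135 and 410, with black (175,275) and pink (95,205) off to the left. I'll descend and close.

```bash

python3 -m crank '[[[0,0.02,0],[0,0,0]],[[0,0.045,0],[0,0,0]],[[0,0.07,0],[0,0,0]],[[0.0005,0.09,0],[0,0,0]],[[0.0005,0.1,0],[0,0,0]],[[0.0005,0.104,0],[0,0,0]],[[0.0005,0.104,0],[0,0,0]]]' 1
python3 -m crank '[[[0,0,0],[0,0,0]],[[0,0,0],[0,0,0]],[[0,0,0],[0,0,0]],[[0,0,0],[0,0,0]],[[0,0,0],[0,0,0]],[[0,0,0],[0,0,0]],[[0,0,0],[0,0,0]],[[0,0,0],[0,0,0]]]' 0
python3 d.py 458 212 127
python3 - <<'E'
from h import *
c=cap('scene','s3.png');cv2.imwrite('pics/crop3.png',cv2.resize(c['frame'][120:300,300:480,::-1],None,fx=3,fy=3))
E
```

```text
time: 6.33
position: [458.2, 211.9, 126.8]
tcp_rot: [[-0.615, -0.001, 0.788], [-0.788, -0.0, -0.615], [0.001, -1.0, -0.001]]
contact_force: [-0.2, -0.3, -0.3]
width: 85.2
time: 7.0
position: [459.5, 211.9, 129.5]
tcp_rot: [[-0.615, 0.002, 0.789], [-0.789, -0.0, -0.615], [-0.001, -1.0, 0.002]]
contact_force: [-2.9, -3.0, 6.3]
width: 59.0
t 7.0 p [459.5 211.9 129.5] q [ 1.330e+01  1.300e+00  1.187e+02 -1.000e-01  5.980e+01  1.413e+02] F [-2.9 -3.   6.3] M [-0.38  0.39 -0.02] w 59.0
tool shift [ 0.0009  0.0025 -0.0012] x [-0.615 -0.789 -0.001] y [ 2.5e-03 -4.0e-04 -1.0e+00]
```

View pics/crop3.png

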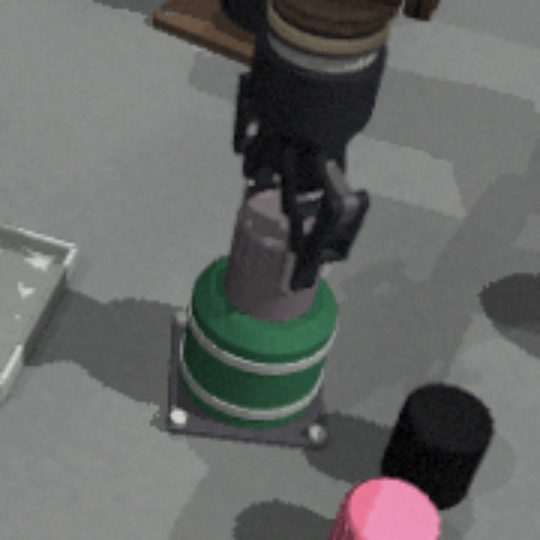

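Gripped (width 59), forces small. I'll unscrew one 45° step and check.

```bash

python3 -m crank '[[[0,-0.0005,0],[0,-0.125,0]],[[0,-0.0007,0],[0,-0.25,0]],[[0,-0.0009,0],[0,-0.375,0]],[[0,-0.001,0],[0,-0.5,0]],[[0,-0.0012,0],[0,-0.625,0]],[[0,-0.0013,0],[0,-0.75,0]],[[0,-0.0014,0],[0,-0.875,0]],[[0,-0.0015,0],[0,-1,0]]]'
python3 d.py 458 212 127
python3 -m crank '[[[0,-0.0002,0],[0,-0.125,0]],[[0,-0.0003,0],[0,-0.25,0]],[[0,-0.0005,0],[0,-0.375,0]],[[0,-0.0006,0],[0,-0.5,0]],[[0,-0.0008,0],[0,-0.625,0]],[[0,-0.0009,0],[0,-0.75,0]],[[0,-0.0011,0],[0,-0.875,0]],[[0,-0.00125,0],[0,-1,0]]]'
python3 d.py 458 212 127
```

```text
time: 7.72
position: [459.4, 212.1, 129.7]
tcp_rot: [[0.127, 0.003, 0.992], [-0.992, 0.0, 0.127], [0.0, -1.0, 0.003]]
contact_force: [0.9, 0.1, -0.5]
width: 58.7
t 7.72 p [459.4 212.1 129.7] q [ 13.3   1.2 118.8  -0.   59.8  96. ] F [ 0.9  0.1 -0.5] M [-0.12 -0.25 -0.03] w 58.7
tool shift [-0.0001  0.0027 -0.0014] x [ 0.127 -0.992  0.   ] y [ 3.2e-03  3.0e-04 -1.0e+00]
time: 8.38
position: [458.9, 213.1, 131.0]
tcp_rot: [[0.79, 0.002, 0.613], [-0.613, 0.003, 0.79], [-0.001, -1.0, 0.004]]
contact_force: [-0.5, 3.5, 0.7]
width: 58.6
t 8.38 p [458.9 213.1 131. ] q [ 13.3   1.1 118.7   0.2  60.   51. ] F [-0.5  3.5  0.7] M [ 0.6   0.15 -0.1 ] w 58.6
tool shift [-0.0001  0.004  -0.0014] x [ 0.79  -0.613 -0.001] y [ 0.0017  0.0031 -1.    ]
```

```bash

python3 -m crank '[[[0,-0.0002,0],[0,-0.125,0]],[[0,-0.0003,0],[0,-0.25,0]],[[0,-0.0005,0],[0,-0.375,0]],[[0,-0.0006,0],[0,-0.5,0]],[[0,-0.0008,0],[0,-0.625,0]],[[0,-0.0009,0],[0,-0.75,0]],[[0,-0.0011,0],[0,-0.875,0]],[[0,-0.00125,0],[0,-1,0]]]' >/dev/null
python3 d.py
python3 -m crank '[[[0,-0.0002,0],[0,-0.125,0]],[[0,-0.0003,0],[0,-0.25,0]],[[0,-0.0005,0],[0,-0.375,0]],[[0,-0.0006,0],[0,-0.5,0]],[[0,-0.0008,0],[0,-0.625,0]],[[0,-0.0009,0],[0,-0.75,0]],[[0,-0.0011,0],[0,-0.875,0]],[[0,-0.00125,0],[0,-1,0]]]' >/dev/null
python3 d.py
python3 -m crank '[[[0,-0.0002,0],[0,-0.125,0]],[[0,-0.0003,0],[0,-0.25,0]],[[0,-0.0005,0],[0,-0.375,0]],[[0,-0.0006,0],[0,-0.5,0]],[[0,-0.0008,0],[0,-0.625,0]],[[0,-0.0009,0],[0,-0.75,0]],[[0,-0.0011,0],[0,-0.875,0]],[[0,-0.00125,0],[0,-1,0]]]' >/dev/null
python3 d.py
python3 -m crank '[[[0,-0.0002,0],[0,-0.125,0]],[[0,-0.0003,0],[0,-0.25,0]],[[0,-0.0005,0],[0,-0.375,0]],[[0,-0.0006,0],[0,-0.5,0]],[[0,-0.0008,0],[0,-0.625,0]],[[0,-0.0009,0],[0,-0.75,0]],[[0,-0.0011,0],[0,-0.875,0]],[[0,-0.00125,0],[0,-1,0]]]' >/dev/null
python3 d.py
python3 -m crank '[[[0,-0.0002,0],[0,-0.125,0]],[[0,-0.0003,0],[0,-0.25,0]],[[0,-0.0005,0],[0,-0.4,0]],[[0,-0.0005,0],[0,-0.4,0]]]' >/dev/null
python3 d.py
python3 - <<'E'
from h import *
c=cap('scene','s4.png');cv2.imwrite('pics/crop4.png',cv2.resize(c['frame'][120:300,300:480,::-1],None,fx=3,fy=3))
E
```

```text
t 9.05 p [457.8 213.9 132.1] q [ 13.4   1.  118.7   0.3  60.3   6. ] F [-3.5  4.9  1.8] M [ 0.95  0.71 -0.19] w 58.4
t 9.72 p [456.5 213.8 133.2] q [ 13.4   0.9 118.7   0.4  60.6 -38.9] F [-6.8  4.4  4.1] M [ 0.81  1.36 -0.25] w 58.7
t 10.38 p [455.7 213.  134.4] q [ 13.4   0.8 118.7   0.3  60.9 -83.9] F [-8.2  1.7  6.7] M [ 0.18  1.68 -0.27] w 58.5
t 11.05 p [455.9 211.9 135.7] q [ 1.330e+01  7.000e-01  1.186e+02  1.000e-01  6.110e+01 -1.289e+02] F [-6.8 -2.3  5.6] M [-0.48  1.43 -0.2 ] w 58.5
t 11.38 p [456.9 211.4 136.3] q [ 1.330e+01  7.000e-01  1.186e+02 -1.000e-01  6.100e+01 -1.470e+02] F [-6.1 -2.9  4.3] M [-0.64  0.96  0.05] w 58.1
```

View pics/crop4.png

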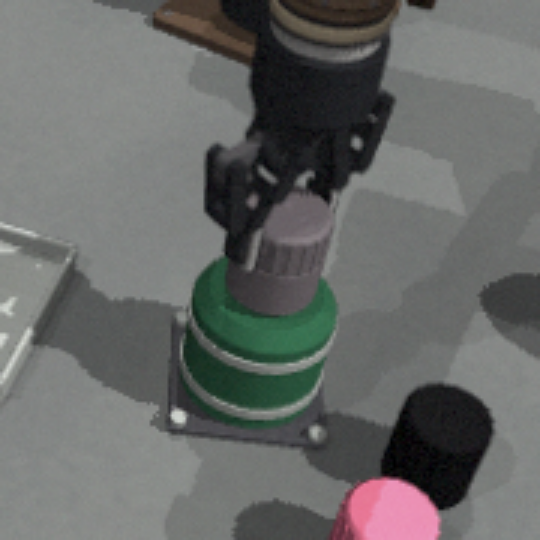

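```bash

python3 - <<'E'
from h import *
c=cap('scene')
vs,us=np.mgrid[160:240,370:420]; us=us.ravel();vs=vs.ravel();P=world(c,us,vs)
f=c['frame'][vs,us].astype(int)
m=(np.hypot(P[:,0]-458,P[:,1]-212)<26)&(P[:,2]>140)&(P[:,2]<185)&(f.mean(1)>70)
print(np.histogram(P[m,2],bins=np.arange(140,186,2)))
E
```

```text
(array([  0,   0,   0,   0,   0,   0,   0,   0,   0,   0,   0,   0,   0,
         0,   0,  23, 176,  36,   1,   0,   0,   0]), array([140, 142, 144, 146, 148, 150, 152, 154, 156, 158, 160, 162, 164,
       166, 168, 170, 172, 174, 176, 178, 180, 182, 184]))
```

Cap top rose from about 166 to 173.5 mm, so it turns with the gripper. Now I release and wind back.

```bash

python3 -m crank '[[[0,0,0],[0,0,0]],[[0,0,0],[0,0,0]],[[0,0,0],[0,0,0]],[[0,0,0],[0,0,0]],[[0,0,0],[0,0,0]],[[0,0,0],[0,0,0]]]' 1
python3 d.py 458 212 135
python3 -m crank '[[[0,0,0],[0,1,0]],[[0,0,0],[0,1,0]],[[0,0,0],[0,1,0]],[[0,0,0],[0,1,0]],[[0,0,0],[0,1,0]],[[0,0,0],[0,1,0]],[[0,0,0],[0,1,0]]]' 1 >/dev/null
python3 d.py 458 212 135
python3 -m crank '[[[0,0,0],[0,1,0]],[[0,0,0],[0,1,0]],[[0,0,0],[0,1,0]],[[0,0,0],[0,1,0]],[[0,0,0],[0,1,0]],[[0,0,0],[0,1,0]],[[0,0,0],[0,1,0]]]' 1 >/dev/null
python3 -m crank '[[[0,0,0],[0,1,0]],[[0,0,0],[0,1,0]],[[0,0,0],[0,1,0]],[[0,0,0],[0,1,0]],[[0,0,0],[0,1,0]],[[0,0,0],[0,1,0]],[[0,0,0],[0,1,0]]]' 1 >/dev/null
python3 -m crank '[[[0,0,0],[0,1,0]],[[0,0,0],[0,1,0]],[[0,0,0],[0,1,0]],[[0,0,0],[0,1,0]],[[0,0,0],[0,1,0]],[[0,0,0],[0,1,0]],[[0,0,0],[0,1,0]]]' 1 >/dev/null
python3 -m crank '[[[0,0,0],[0,1,0]],[[0,0,0],[0,1,0]],[[0,0,0],[0,1,0]],[[0,0,0],[0,1,0]],[[0,0,0],[0,1,0]],[[0,0,0],[0,1,0]],[[0,0,0],[0,1,0]]]' 1 >/dev/null
python3 -m crank '[[[0,0,0],[0,1,0]],[[0,0,0],[0,1,0]],[[0,0,0],[0,1,0]],[[0,0,0],[0,1,0]],[[0,0,0],[0,1,0]],[[0,0,0],[0,1,0]],[[0,0,0],[0,1,0]]]' 1 >/dev/null
python3 -m crank '[[[0,0,0],[0,0.15,0]],[[0,0,0],[0,0.3,0]],[[0,0,0],[0,0.4,0]],[[0,0,0],[0,0.4,0]],[[0,0,0],[0,0.4,0]]]' 1 >/dev/null
python3 d.py 458 212 135
python3 - <<'E'
from h import *
c=cap('scene')
vs,us=np.mgrid[160:240,370:420]; us=us.ravel();vs=vs.ravel();P=world(c,us,vs)
f=c['frame'][vs,us].astype(int)
m=(np.hypot(P[:,0]-458,P[:,1]-212)<26)&(P[:,2]>140)&(P[:,2]<185)&(f.mean(1)>70)
print(np.histogram(P[m,2],bins=np.arange(160,186,2)))
E
python3 d.py 458 212 135
```

```text
time: 11.98
position: [458.7, 212.1, 135.7]
tcp_rot: [[-0.94, 0.0, -0.342], [0.342, 0.0, -0.94], [-0.0, -1.0, -0.0]]
contact_force: [0.1, 0.5, 0.2]
width: 85.2
t 11.98 p [458.7 212.1 135.7] q [  13.3    0.8  118.5    0.    60.7 -146.7] F [0.1 0.5 0.2] M [-0.02  0.01 -0.03] w 85.2
tool shift [0.0006 0.0007 0.0003] x [-0.94   0.342 -0.   ] y [ 5.e-04  2.e-04 -1.e+00]
t 12.57 p [458.6 212.  135.6] q [  13.3    0.8  118.6    0.    60.7 -101.4] F [-0.2  0.4  0.5] M [-0.02 -0.01  0.05] w 85.4
tool shift [0.0002 0.0006 0.0005] x [-0.418  0.908  0.   ] y [ 2.e-04  1.e-04 -1.e+00]
t 15.9 p [458.5 212.  135.6] q [ 13.3   0.8 118.6   0.   60.7 141.2] F [0.6 0.4 0.1] M [ 0.01 -0.   -0.02] w 85.3
tool shift [ 0.0003  0.0006 -0.0004] x [-0.614 -0.789 -0.   ] y [ 1.e-04  1.e-04 -1.e+00]
(array([  0,   0,   0,   0,   0,  16, 131,  42,   4,   0,   0,   0]), array([160, 162, 164, 166, 168, 170, 172, 174, 176, 178, 180, 182, 184]))
t 15.95 p [458.5 212.  135.6] q [ 13.3   0.8 118.6   0.   60.7 141.2] F [ 0.   0.1 -0.7] M [-0.01  0.    0.03] w 85.5
tool shift [ 0.0003  0.0006 -0.0004] x [-0.614 -0.789 -0.   ] y [ 0.  0. -1.]
```

Regrip and unscrew another 288°.

```bash

python3 -m crank '[[[0,0,0],[0,0,0]],[[0,0,0],[0,0,0]],[[0,0,0],[0,0,0]],[[0,0,0],[0,0,0]],[[0,0,0],[0,0,0]],[[0,0,0],[0,0,0]],[[0,0,0],[0,0,0]],[[0,0,0],[0,0,0]]]' 0 >/dev/null
python3 d.py
python3 -m crank '[[[0,-0.0005,0],[0,-0.125,0]],[[0,-0.0007,0],[0,-0.25,0]],[[0,-0.0009,0],[0,-0.375,0]],[[0,-0.001,0],[0,-0.5,0]],[[0,-0.0012,0],[0,-0.625,0]],[[0,-0.0013,0],[0,-0.75,0]],[[0,-0.0014,0],[0,-0.875,0]],[[0,-0.0015,0],[0,-1,0]]]' > /dev/null
python3 d.py
python3 -m crank '[[[0,-0.0002,0],[0,-0.125,0]],[[0,-0.0003,0],[0,-0.25,0]],[[0,-0.0005,0],[0,-0.375,0]],[[0,-0.0006,0],[0,-0.5,0]],[[0,-0.0008,0],[0,-0.625,0]],[[0,-0.0009,0],[0,-0.75,0]],[[0,-0.0011,0],[0,-0.875,0]],[[0,-0.00125,0],[0,-1,0]]]' >/dev/null
python3 d.py
python3 -m crank '[[[0,-0.0002,0],[0,-0.125,0]],[[0,-0.0003,0],[0,-0.25,0]],[[0,-0.0005,0],[0,-0.375,0]],[[0,-0.0006,0],[0,-0.5,0]],[[0,-0.0008,0],[0,-0.625,0]],[[0,-0.0009,0],[0,-0.75,0]],[[0,-0.0011,0],[0,-0.875,0]],[[0,-0.00125,0],[0,-1,0]]]' >/dev/null
python3 d.py
python3 -m crank '[[[0,-0.0002,0],[0,-0.125,0]],[[0,-0.0003,0],[0,-0.25,0]],[[0,-0.0005,0],[0,-0.375,0]],[[0,-0.0006,0],[0,-0.5,0]],[[0,-0.0008,0],[0,-0.625,0]],[[0,-0.0009,0],[0,-0.75,0]],[[0,-0.0011,0],[0,-0.875,0]],[[0,-0.00125,0],[0,-1,0]]]' >/dev/null
python3 d.py
python3 -m crank '[[[0,-0.0002,0],[0,-0.125,0]],[[0,-0.0003,0],[0,-0.25,0]],[[0,-0.0005,0],[0,-0.375,0]],[[0,-0.0006,0],[0,-0.5,0]],[[0,-0.0008,0],[0,-0.625,0]],[[0,-0.0009,0],[0,-0.75,0]],[[0,-0.0011,0],[0,-0.875,0]],[[0,-0.00125,0],[0,-1,0]]]' >/dev/null
python3 d.py
python3 -m crank '[[[0,-0.0002,0],[0,-0.125,0]],[[0,-0.0003,0],[0,-0.25,0]],[[0,-0.0005,0],[0,-0.375,0]],[[0,-0.0006,0],[0,-0.5,0]],[[0,-0.0008,0],[0,-0.625,0]],[[0,-0.0009,0],[0,-0.75,0]],[[0,-0.0011,0],[0,-0.875,0]],[[0,-0.00125,0],[0,-1,0]]]' >/dev/null
python3 d.py
python3 -m crank '[[[0,-0.0002,0],[0,-0.125,0]],[[0,-0.0003,0],[0,-0.25,0]],[[0,-0.0005,0],[0,-0.4,0]],[[0,-0.0005,0],[0,-0.4,0]]]' >/dev/null
python3 d.py
python3 - <<'E'
from h import *
c=cap('scene','s5.png');cv2.imwrite('pics/crop5.png',cv2.resize(c['frame'][120:300,300:480,::-1],None,fx=3,fy=3))
vs,us=np.mgrid[150:240,370:420]; us=us.ravel();vs=vs.ravel();P=world(c,us,vs)
f=c['frame'][vs,us].astype(int)
m=(np.hypot(P[:,0]-458,P[:,1]-212)<26)&(P[:,2]>140)&(P[:,2]<195)&(f.mean(1)>70)
print(np.histogram(P[m,2],bins=np.arange(160,196,2)))
E
```

```text
t 16.62 p [459.2 212.1 136.2] q [ 13.3   0.7 118.5  -0.   60.6 141.3] F [1.4 0.4 3.4] M [ 0.04 -0.3   0.  ] w 58.4
t 17.28 p [458.3 212.7 137.4] q [1.330e+01 6.000e-01 1.185e+02 1.000e-01 6.090e+01 9.600e+01] F [0.5 2.1 3.8] M [ 0.52  0.03 -0.09] w 58.6
t 17.95 p [458.2 213.  138.7] q [ 13.3   0.5 118.4   0.2  61.   51. ] F [-0.5  2.8  2.5] M [ 0.48  0.09 -0.09] w 58.8
t 18.62 p [457.5 213.3 139.9] q [ 13.4   0.4 118.4   0.3  61.3   6. ] F [-1.6  3.6  3.8] M [ 0.63  0.39 -0.17] w 58.6
t 19.28 p [456.6 212.6 140.9] q [ 13.3   0.3 118.4   0.2  61.6 -39. ] F [-4.1  1.   7. ] M [ 0.25  0.84 -0.21] w 58.8
t 19.95 p [456.8 211.8 142.1] q [ 13.3   0.2 118.4   0.   61.7 -84. ] F [-2.8 -0.9  6.2] M [-0.17  0.66 -0.18] w 58.7
t 20.62 p [457.4 211.7 143.4] q [ 1.330e+01  1.000e-01  1.183e+02 -0.000e+00  6.180e+01 -1.290e+02] F [-3.2 -0.8  5.1] M [-0.14  0.43 -0.2 ] w 58.6
t 20.95 p [457.8 211.6 144. ] q [ 1.330e+01  1.000e-01  1.183e+02 -1.000e-01  6.180e+01 -1.469e+02] F [-0.5 -2.3  6.1] M [-0.33  0.38  0.13] w 58.9
(array([  0,   0,   0,   0,   0,   0,   0,   0,   0,  45, 150,  40,   1,
         0,   0,   0,   0]), array([160, 162, 164, 166, 168, 170, 172, 174, 176, 178, 180, 182, 184,
       186, 188, 190, 192, 194]))
```

View pics/crop5.png

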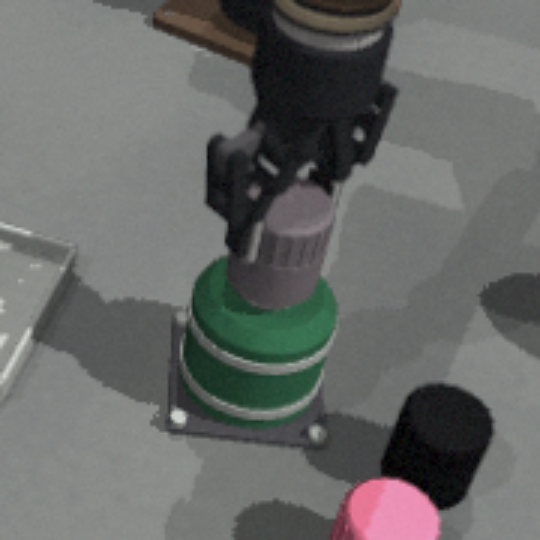

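```bash

python3 -m crank '[[[0,-0.001,0],[0,0,0]],[[0,-0.002,0],[0,0,0]],[[0,-0.003,0],[0,0,0]],[[0,-0.003,0],[0,0,0]]]' >/dev/null; python3 d.py
python3 -m crank '[[[0,-0.001,0],[0,0,0]],[[0,-0.002,0],[0,0,0]],[[0,-0.003,0],[0,0,0]],[[0,-0.004,0],[0,0,0]],[[0,-0.004,0],[0,0,0]]]' >/dev/null; python3 d.py
```

```text
t 21.33 p [457.4 211.9 145.7] q [ 1.330e+01 -1.000e-01  1.182e+02  0.000e+00  6.200e+01 -1.467e+02] F [-0.9 -1.1 -3.2] M [-0.07  0.14 -0.03] w 58.9
t 21.75 p [457.8 211.8 150.5] q [  13.3   -0.4  118.    -0.    62.5 -146.7] F [-2.3 -1.5 -3.5] M [-0.26  0.41 -0.02] w 58.5
```

It's free: Fz is about −3 N (cap weight only) as it rises. Lifting clear.

```bash

python3 -m crank '[[[0,-0.004,0],[0,0,0]],[[0,-0.008,0],[0,0,0]],[[0,-0.012,0],[0,0,0]],[[0,-0.016,0],[0,0,0]],[[0,-0.021,0],[0,0,0]],[[0,-0.026,0],[0,0,0]],[[0,-0.031,0],[0,0,0]],[[0,-0.036,0],[0,0,0]],[[0,-0.041,0],[0,0,0]],[[0,-0.045,0],[0,0,0]],[[0,-0.045,0],[0,0,0]]]' >/dev/null; python3 d.py
python3 - <<'E'
from h import *
c=cap('scene','s6.png');cv2.imwrite('pics/crop6.png',cv2.resize(c['frame'][100:280,300:480,::-1],None,fx=3,fy=3))
c=cap('top','t6.png')
vs,us=np.mgrid[0:420,0:560]; us=us.ravel();vs=vs.ravel()
P=world(c,us,vs)
m=models.regions_of('top','tray')[0]['mask'].ravel()
q=P[m]; 
w=(abs(P[:,0]-528)<115)&(abs(P[:,1]+14)<115)&(P[:,2]>13)&(P[:,2]<30)
r=cv2.minAreaRect(P[w][:,:2].astype(np.float32)); print('rim rect',r, w.sum())
E
python3 d.py 528 -14 200
```

```text
t 22.67 p [459.1 212.2 197.1] q [  13.3   -3.5  115.8    0.    67.6 -146.7] F [ 0.2 -0.2 -1.5] M [-0.02 -0.03  0.01] w 58.5
rim rect ((527.1605224609375, -14.036514282226562), (160.3736572265625, 160.1759796142578), 13.981314659118652) 440
t 22.82 p [458.3 211.9 195.6] q [  13.3   -3.4  115.9   -0.    67.6 -146.7] F [ 0.1 -0.1 -3.4] M [-0.04  0.04 -0.  ] w 58.7
tool shift [-0.1427 -0.0044  0.1885] x [-0.94   0.342  0.   ] y [-4.e-04 -1.e-04 -1.e+00]
```

View pics/crop6.png

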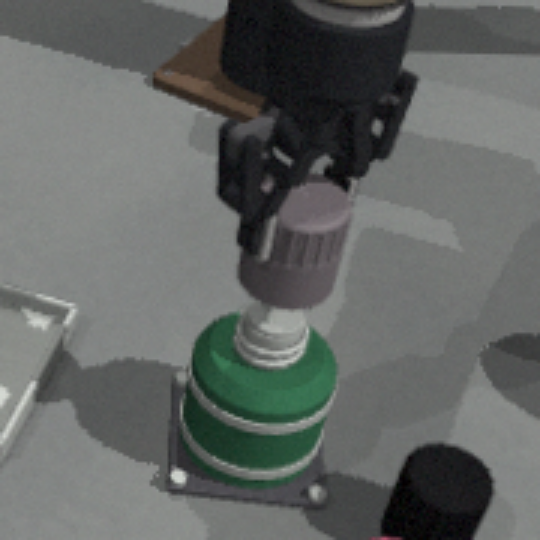

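View pics/t6.png

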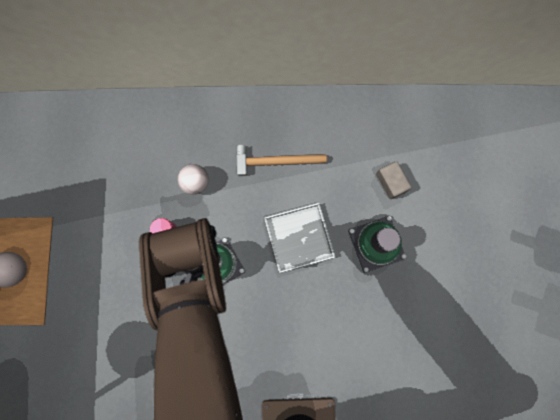

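The cap is held upright in the gripper (crop (290,245)), its rim clear of the threaded neck (270,330). The tray is at top (300,238), rim centre (527.2,−14.0). I'll carry it across, turning the tool clockwise to stay within the wrist range.

```bash

python3 -m crank '[[[-0.004,-0.005,0.005],[0,0.08,0]],[[-0.014,-0.008,0.018],[0,0.16,0]],[[-0.028,-0.008,0.037],[0,0.25,0]],[[-0.043,-0.008,0.057],[0,0.33,0]],[[-0.058,-0.008,0.077],[0,0.42,0]],[[-0.073,-0.008,0.097],[0,0.5,0]],[[-0.088,-0.008,0.117],[0,0.6,0]],[[-0.103,-0.008,0.137],[0,0.7,0]],[[-0.118,-0.008,0.157],[0,0.8,0]],[[-0.131,-0.008,0.174],[0,0.9,0]],[[-0.139,-0.008,0.184],[0,1,0]],[[-0.142,-0.008,0.1885],[0,1,0]]]' >/dev/null; python3 d.py
python3 -m crank '[[[0,0,0],[0,0,0]],[[0,0,0],[0,0,0]]]' >/dev/null
python3 d.py 527.2 -14 45
python3 - <<'E'
from h import *
c=cap('scene','s7.png')
E
```

```text
t 23.82 p [527.8 -15.5 203.3] q [ -12.7   -0.8  112.5   -0.    68.4 -127.5] F [-0.2 -0.  -2.2] M [-0.02  0.03 -0.01] w 58.5
t 23.98 p [527.1 -13.3 203.4] q [ -12.5   -0.9  112.5    0.    68.4 -127.6] F [ 0.4  0.6 -1.8] M [-0.04 -0.01  0.  ] w 59.0
tool shift [-8.000e-04  1.584e-01  1.000e-04] x [-0.424  0.906  0.001] y [-1.1e-03  8.0e-04 -1.0e+00]
```

View pics/s7.png

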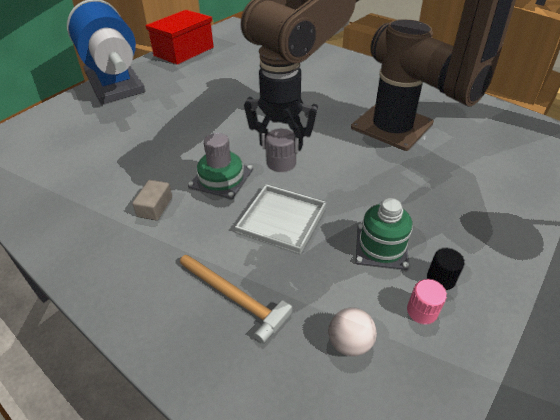

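Cap held upright at scene (281,150), above the tray; nothing else has moved. Descending to about 10 mm above the floor.

```bash

python3 -m crank '[[[0,0.01,0],[0,0,0]],[[0,0.025,0],[0,0,0]],[[0,0.042,0],[0,0,0]],[[0,0.059,0],[0,0,0]],[[0,0.076,0],[0,0,0]],[[0,0.093,0],[0,0,0]],[[0,0.11,0],[0,0,0]],[[0,0.125,0],[0,0,0]],[[0,0.138,0],[0,0,0]],[[0,0.149,0],[0,0,0]],[[0,0.156,0],[0,0,0]],[[0,0.158,0],[0,0,0]]]' >/dev/null; python3 d.py 527.2 -14 34.2
python3 - <<'E'
from h import *
c=cap('scene','s8.png');cv2.imwrite('pics/crop8.png',cv2.resize(c['frame'][110:290,190:370,::-1],None,fx=3,fy=3))
vs,us=np.mgrid[110:260,220:340]; us=us.ravel();vs=vs.ravel();P=world(c,us,vs)
f=c['frame'][vs,us].astype(int)
m=(np.hypot(P[:,0]-527,P[:,1]+14)<27)&(P[:,2]>50)&(P[:,2]<110)&(f.mean(1)>70)
h,e=np.histogram(P[m,2],bins=np.arange(50,110,2)); print(list(zip(e,h)))
E
python3 d.py 527.2 -14 34.2
```

```text
t 25.03 p [526.3 -13.   44.1] q [ -12.5   11.6  117.9    0.    50.6 -127.5] F [-1.3 -0.9 -3.4] M [ 0.01 -0.03  0.04] w 58.5
tool shift [-0.0013  0.0099 -0.0004] x [-0.424  0.906  0.002] y [-2.7e-03  6.0e-04 -1.0e+00]
[(np.int64(50), np.int64(0)), (np.int64(52), np.int64(0)), (np.int64(54), np.int64(0)), (np.int64(56), np.int64(0)), (np.int64(58), np.int64(0)), (np.int64(60), np.int64(0)), (np.int64(62), np.int64(0)), (np.int64(64), np.int64(0)), (np.int64(66), np.int64(0)), (np.int64(68), np.int64(0)), (np.int64(70), np.int64(0)), (np.int64(72), np.int64(0)), (np.int64(74), np.int64(0)), (np.int64(76), np.int64(2)), (np.int64(78), np.int64(30)), (np.int64(80), np.int64(182)), (np.int64(82), np.int64(66)), (np.int64(84), np.int64(2)), (np.int64(86), np.int64(0)), (np.int64(88), np.int64(0)), (np.int64(90), np.int64(0)), (np.int64(92), np.int64(0)), (np.int64(94), np.int64(0)), (np.int64(96), np.int64(0)), (np.int64(98), np.int64(0)), (np.int64(100), np.int64(0)), (np.int64(102), np.int64(0)), (np.int64(104), np.int64(0)), (np.int64(106), np.int64(0))]
t 25.08 p [526.8 -13.2  44.7] q [ -12.5   11.6  117.9    0.    50.6 -127.5] F [-0.3  0.2 -2.5] M [0.01 0.05 0.06] w 58.8
tool shift [-0.0009  0.0105 -0.0001] x [-0.424  0.906  0.001] y [-1.9e-03  4.0e-04 -1.0e+00]
```

View pics/crop8.png

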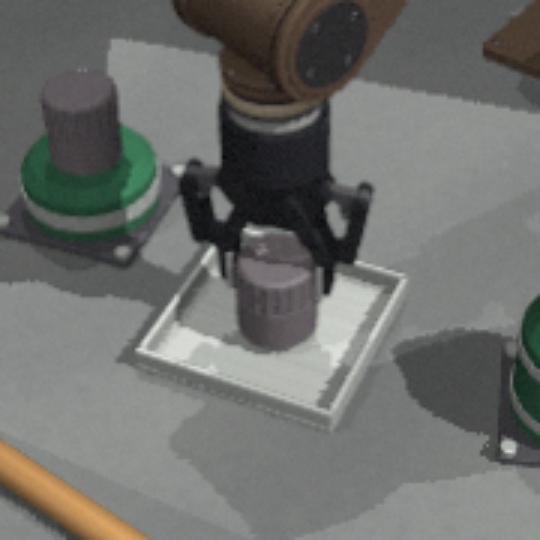

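The cap hangs in the tray (crop (278,290)), about 9 mm above the floor. Lowering slowly to contact.

```bash

python3 -m crank '[[[0,0.002,0],[0,0,0]],[[0,0.004,0],[0,0,0]],[[0,0.006,0],[0,0,0]],[[0,0.007,0],[0,0,0]],[[0,0.008,0],[0,0,0]],[[0,0.008,0],[0,0,0]]]' >/dev/null; python3 d.py
python3 -m crank '[[[0,0.0005,0],[0,0,0]],[[0,0.001,0],[0,0,0]],[[0,0.001,0],[0,0,0]]]' >/dev/null; python3 d.py
python3 -m crank '[[[0,0.0003,0],[0,0,0]],[[0,0.0006,0],[0,0,0]],[[0,0.0006,0],[0,0,0]]]' >/dev/null; python3 d.py
```

```text
t 25.58 p [527.5 -13.7  37.8] q [ -12.5   12.3  118.     0.    49.7 -127.5] F [ 0.2 -0.4 -2.8] M [-0.01 -0.03 -0.02] w 58.8
t 25.83 p [527.5 -13.7  36.8] q [ -12.5   12.4  118.     0.    49.6 -127.5] F [-0.6  0.6 -1.4] M [ 0.   -0.05  0.01] w 58.8
t 26.08 p [527.4 -13.7  36.2] q [ -12.5   12.5  118.     0.    49.5 -127.5] F [ 0.  -0.5 -2.2] M [-0.04  0.04  0.04] w 58.5
```

```bash

python3 -m crank '[[[0,0.0003,0],[0,0,0]],[[0,0.0006,0],[0,0,0]],[[0,0.0006,0],[0,0,0]]]' >/dev/null; python3 d.py
python3 -m crank '[[[0,0.0003,0],[0,0,0]],[[0,0.0006,0],[0,0,0]],[[0,0.0006,0],[0,0,0]]]' >/dev/null; python3 d.py
python3 -m crank '[[[0,0.0003,0],[0,0,0]],[[0,0.0006,0],[0,0,0]],[[0,0.0006,0],[0,0,0]]]' >/dev/null; python3 d.py
```

```text
t 26.33 p [527.4 -13.7  35.5] q [ -12.5   12.6  118.     0.    49.5 -127.5] F [ 0.3 -0.4 -2.9] M [-0.   -0.01  0.03] w 58.8
t 26.58 p [527.5 -13.7  35. ] q [ -12.5   12.6  118.     0.    49.4 -127.5] F [-0.2  1.1 -3.3] M [ 0.02 -0.02  0.01] w 58.5
t 26.83 p [527.5 -13.7  34.6] q [ -12.5   12.7  118.    -0.    49.4 -127.5] F [-1.   0.2  0.2] M [-0.01  0.12 -0.01] w 58.4
```

Contact is starting (Fz has gone from about −3 to 0). One more small step to confirm.

```bash

python3 -m crank '[[[0,0.0003,0],[0,0,0]],[[0,0.0005,0],[0,0,0]],[[0,0.0005,0],[0,0,0]],[[0,0.0005,0],[0,0,0]]]' >/dev/null; python3 d.py
python3 - <<'E'
from h import *
c=cap('scene','s9.png')
vs,us=np.mgrid[110:260,220:340]; us=us.ravel();vs=vs.ravel();P=world(c,us,vs)
f=c['frame'][vs,us].astype(int)
m=(np.hypot(P[:,0]-527,P[:,1]+14)<27)&(P[:,2]>50)&(P[:,2]<110)&(f.mean(1)>70)
print(np.median(P[m,2]))
E
python3 d.py
```

```text
t 27.17 p [527.6 -13.7  34.6] q [ -12.5   12.7  118.    -0.    49.4 -127.5] F [-3.4  1.   4.9] M [0.06 0.52 0.03] w 58.4
71.69935285104543
t 27.22 p [527.6 -13.7  34.6] q [ -12.5   12.7  118.    -0.    49.4 -127.5] F [-3.1  1.   5. ] M [-0.02  0.52 -0.05] w 58.6
```

Standing on the floor (top 71.7 mm, expected 72; Fz +5 N). Ease off slightly, then release and retreat.

```bash

python3 -m crank '[[[0,-0.0004,0],[0,0,0]],[[0,-0.0004,0],[0,0,0]]]' >/dev/null; python3 d.py
python3 -m crank '[[[0,0,0],[0,0,0]],[[0,0,0],[0,0,0]],[[0,0,0],[0,0,0]],[[0,0,0],[0,0,0]],[[0,0,0],[0,0,0]],[[0,0,0],[0,0,0]],[[0,0,0],[0,0,0]],[[0,0,0],[0,0,0]]]' 1 >/dev/null; python3 d.py
python3 -m crank '[[[0,-0.003,0],[0,0,0]],[[0,-0.01,0],[0,0,0]],[[0,-0.02,0],[0,0,0]],[[0,-0.035,0],[0,0,0]],[[0,-0.055,0],[0,0,0]],[[0,-0.075,0],[0,0,0]],[[0,-0.095,0],[0,0,0]],[[0,-0.115,0],[0,0,0]],[[0,-0.135,0],[0,0,0]],[[0,-0.15,0],[0,0,0]],[[0,-0.16,0],[0,0,0]],[[0,-0.16,0],[0,0,0]]]' 1 >/dev/null; python3 d.py
python3 - <<'E'
from h import *
c=cap('scene','s10.png'); d=cap('wrist','w10.png'); 
P=None
for n,c in (('scene',c),('wrist',d)):
    vs,us=np.mgrid[0:420,0:560]; us=us.ravel();vs=vs.ravel();P=world(c,us,vs)
    m=(np.hypot(P[:,0]-527,P[:,1]+14)<60)&(P[:,2]>66)&(P[:,2]<78)&(c['range_z'].ravel()>0)
    t=P[m]; A=np.c_[t[:,:2]-t[:,:2].mean(0),np.ones(len(t))]; print(n,t.mean(0),np.linalg.lstsq(A,t[:,2],rcond=None)[0])
E
```

```text
t 27.38 p [527.5 -13.7  34.6] q [ -12.5   12.7  118.    -0.    49.3 -127.5] F [-2.5  0.5  4. ] M [ 0.02  0.37 -0.04] w 58.5
t 28.05 p [527.5 -13.7  34.3] q [ -12.5   12.7  118.    -0.    49.3 -127.5] F [0.5 0.4 0.6] M [-0.01 -0.01  0.02] w 85.4
t 29.05 p [529.2 -14.  198.1] q [ -12.5   -0.5  112.8   -0.    67.4 -127.5] F [0.7 0.8 0.6] M [0.02 0.01 0.01] w 86.2
scene [532.42574722 -11.4426959   71.05738342] [-2.01245865e-02 -1.54258600e-02  7.10573834e+01]
wrist [526.71606368 -13.84783032  70.96049128] [8.27723542e-03 3.77876880e-03 7.09604913e+01]
```

View pics/s10.png

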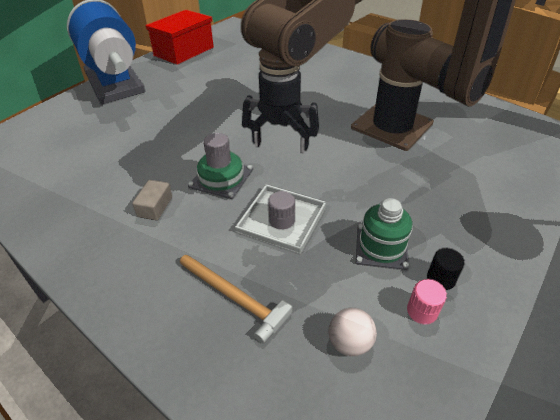

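View pics/w10.png

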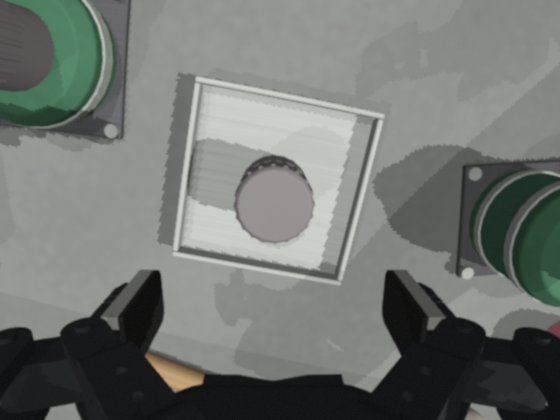

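The cap stands upright in the tray at scene (281,210) / wrist (275,203), and the gripper is clear above it. The squat cap (218,150), ball (352,332), block (152,200) and hammer (235,297) are where they started. I'm handing the job in.

```bash
python3 -c "
from plant import robot; print(robot.finish_job())"
```

```text
the job is handed in; nothing more can be done
None
```

I unscrewed the tall barrel's grey cap in two grips of about 288° each (1.6 turns in all). It came free, I lifted it clear of the neck, carried it to the tray and lowered it until it touched the floor. Only then did I let go, and the gripper backed off about 160 mm above it.

**Last checks:**
- **Cap:** it stands at about (527, −14) mm in the tray, at the tray's centre. Its top was 71 to 71.7 mm high against the expected 72, and level to about 1.5° or better in the depth images, which is within measuring error.
- **Other things:** in the final picture the squat barrel's cap, stone ball, stone block and hammer look unmoved. I compared these by eye, not by measurement.
- **Limits:** it took about 29 s of the 72 s, and the wrist force readings after each step stayed below about 11 N.

No check failed. The camera-to-camera disagreement was about 2 mm or less for things fully in view, in line with the stated calibration.

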